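Hold the hinge pin through both bushings of the open jig station

ROBOT

A 6-joint arm with a two-finger parallel gripper is mounted at the origin on the work surface; the furniture and walls round the work are solid. World frame = base frame: x ahead of the robot, y to its left, z up, the work surface at z = 0. Lengths are in m, angles in rad, forces in N, time in s.
With the tool pointing down it reaches from about 0.275 to 1 m from the base axis. Payload 8.4 kg.
Tool frame: the origin (TCP) lies on the centre line of the jaws, within the pads' length; the fingertips stand robot.tips_ahead ahead of it and the grasp point (between the pads) lies 5 mm behind it (robot.tips_ahead is the distance from the TCP to the fingertips, in m); z points along the fingers, y is the line along which they close (so a half turn about z gives the same grasp; the last joint's range is limited). The gripper opens to 85 mm and grips with 20 to 120 N. Pads are 22 mm wide; open, the fingers measure 114 mm over their backs; the gripper's body (76 mm by 85 mm) begins 54 mm behind the grasp point. The pads swing forward as they close: fully open they stand 13 mm farther back than shut.
Start: joints at [-1.129, 0.353, 1.633, -0, 1.155, -0.002], TCP at [0.268, -0.564, 0.245] pointing down, gripper open.
Joint ranges: [-2.63, 2.63], [-0.92, 2.1], [0.06, 2.66], [-1.3, 4.44], [0, 2.69], [-3.02, 3.02]. Speed limits (rad/s): [2.22, 2.22, 2.79, 3.14, 3.14, 3.14].

INTERFACE

Orientations are given as a unit quaternion [x, y, z, w].
In Python, from rig import robot, viewer gives the robot as it stands. The module is installed in compiled form; this text tells all that it offers.
- The arm moves only by the shell command python3 -m handwheel 'ROWS'. ROWS is a JSON object of lists of equal length, an entry for each row: "linear": the shift along the tool's x, y, z scaled (see below), a list of three; "rotation": the turn, a rotation vector about the tool's x, y, z scaled (see below), a list of three; "claw": the opening, from -1 (shut) to 1 (fully open), so that 0 is half open. A call has 1 to 10 rows; each row is the pose to reach, as a shift and turn from the pose commanded when the call began, along the tool's axes at that moment; what a row does not reach only later rows make up. The controller multiplies each number of a shift by 0.75 m and each number of a turn by 30 degrees. A row lasts 1/8 s, in which the tool goes at most 62.5 mm and 10.7 degrees, less where a joint would pass 70% of its speed; a pose out of reach is approached as far as the arm can. A call with a number of a shift or a turn outside -1 to 1 is refused whole. A call with a gripper value outside its range is refused whole. The fingers move at their own pace and stop on an object; the grip force is fixed at half the most. Time passes only in rows, so rows that repeat a pose let the fingers close. It gives the time, the measured TCP pose, the force, the opening and the grip force at its end, in the units of the state.
- robot.read_state(): the state, without advancing time (a new reading comes with each control period).
- viewer.read_camera(name): name is "scene" or "top" or "wrist"; returns a dict with "frame" (420x560x3 uint8, red, green, blue), "mtx" (3x3 intrinsics, pixels), "cam_to_world" (4x4, takes a point from camera to world coordinates); the wrist camera has in their place "hand_eye" (4x4, takes a point from camera to tool coordinates, whose origin is the TCP and whose axes are the flange's). Camera axes: x right, y down, z forward; pixel columns grow to the right and rows downward; lengths in m; the calibration is good to about 2 mm. A picture is of the moment at which its call begins: read the wrist's pose just before it. There is no depth.
- robot.sign_off(): hands the job in; it is judged then, once.
The state is a dict: "t": time; "joint_pos": joint angles; "joint_velocities": joint speeds; "effort": joint torques, N m; "eef_pos": TCP position; "tool_rot": TCP orientation; "contact_force": force on the tool from outside, world axes, zero at the start; "wrist_torque": the same for the moment, N m; "width": finger opening in m; "grasp_force": force on a finger pad.
Only numpy, scipy, OpenCV 4.12 (cv2) and the standard library are available. Lean on these libraries where they do the work, as an engineer would, in place of code of your own. Each camera call takes 0.05 s, during which the arm holds its last target. There are 200 camera calls.

TASK

One station of the hinge welding jig already has its pin; the other one, with the steel strip lying under it, is still empty. Take the long pin out of the rack, thread it from above through the upper and then the lower bushing of the empty station, and finish while still holding it there upright for the welder: its lower end showing clearly below the lower bushing but still clear of the strip. Leave the pin that is already fitted, the short pin and the other things on the bench where they are.

Things in the scene. Friction and masses are not known exactly. Their poses are not given: they have to be found in the camera images.
- jig: Fixed steel hinge jig; origin on the bench top between its stations, z up. Base plate x -55 to 65, y -140 to 140, 10 mm high (bolt heads 14). Stations at y=+70 (left) and y=-70 mm (right): each has two level arms 56x44x15 mm, underside 45 and 95 mm up, on a column at x 32 to 54, 114 mm high. Their bushings: vertical in-line through bores, 16.5 mm wide, 2 mm chamfer, at x=0.
- left_upper (a point): Centre of the mouth (top face) of the upper bushing of the left station, 110 mm above the bench.
- left_lower (a point): Centre of the mouth (top face) of the lower bushing of the left station, 60 mm above the bench; that bushing's underside is 45 mm above the bench.
- right_upper (a point): Centre of the mouth (top face) of the upper bushing of the right station, 110 mm above the bench.
- right_lower (a point): Centre of the mouth (top face) of the lower bushing of the right station, 60 mm above the bench; that bushing's underside is 45 mm above the bench.
- leaf: Steel strip 118 x 36 x 6 mm with a hole near one end, fixed flat on the jig's base plate under the bushings of the EMPTY station, lying along the jig's y; solid right under the bushings. Its top is 16 mm above the bench. Origin: centre of its underside, under the axis of the bushings.
- fitted_pin: Loose steel pin (14 mm across, 130 mm long), already standing on the base plate through both bushings of the OTHER station; its top is 140 mm above the bench, so it stands in the way of a pin carried low. Origin: centre of its foot. Axes: z runs up the pin from foot to top; it is round, so x and y mean nothing.
- rack: Fixed aluminium block 50 (x) x 170 (y) x 45 mm; origin: centre of its underside. Two blind vertical holes at y = +55 and -55 mm, 15.5 mm wide, 40 mm deep (floor 5 mm above the bench). One holds the long pin, the other the short one.
- pin: The long pin: plain steel rod, 14 mm across, 160 mm long, no head, bevelled at the foot (9 mm wide at the end, 4 mm high); about 0.19 kg. It starts upright in one of the rack's holes, its foot 5 mm and its top 165 mm above the bench. Origin: centre of its foot. Axes: z runs up the pin from foot to top; it is round, so x and y mean nothing.
- pin_foot (a point): Centre of the long pin's foot (lower end).
- short_pin: The short pin, 14 mm across, 95 mm long, too short for the job: upright in the rack's other hole, its top 100 mm above the bench. Origin: centre of its foot. Axes: z runs up the pin from foot to top; it is round, so x and y mean nothing.
- tape_measure: Tape measure, 36 x 68 x 62 mm, standing loose between jig and rack. Origin: centre of its underside.
- paint_marker: Paint marker, 138 x 19 x 16 mm, lying loose along its x in front of the tape measure. Origin: centre of its underside.

How it is judged:
By the outcome, as a careful person would: the job done as asked, in the order asked, and still so for the second after the job is handed in, while the arm keeps its last pose, push and grip.
It also fails if it takes over 58 s, if anything falls off the work surface, if the arm or the gripper's body presses on something with over 40 N, if the wrist force passes 120 N, or if a joint passes its speed limit or range.

## Working session

There is one attempt and no reset: what is moved stays moved. The work goes in short steps, Python scripts to look and compute and a shell command to move; the robot and the scene stay as the last step left them, time stands still between calls to the robot, and variables do not carry over. Pictures are saved under pics/ and viewed, at most 10 in all, crops included, and the job is handed in when it is done.

```bash
mkdir -p pics; python3 - <<'E'
from rig import robot, viewer
import cv2, numpy as np, pickle
s=robot.read_state(); print({k:np.round(v,4).tolist() for k,v in s.items()}, robot.tips_ahead)
for n in ("scene","top"):
    d=viewer.read_camera(n); cv2.imwrite(f"pics/{n}0.png",d["frame"][:,:,::-1]); pickle.dump(d,open(n+"0.pkl","wb"))
    print(n,d["mtx"].tolist(),np.round(d["cam_to_world"],4).tolist())
E
```

```text
{'t': 0.0, 'joint_pos': [-1.1294, 0.3536, 1.6341, -0.0, 1.1551, -0.0024], 'joint_velocities': [-0.0008, 0.0019, -0.0007, 0.0001, -0.0011, -0.001], 'effort': [0.0036, -60.523, -34.2066, 0.0004, 0.0095, 0.0], 'eef_pos': [0.2682, -0.5641, 0.2446], 'tool_rot': [0.9755, 0.2201, -0.0001, -0.0007], 'contact_force': [0.4591, -0.1174, 0.7033], 'wrist_torque': [0.0148, 0.001, -0.0748], 'grasp_force': 0.0, 'width': 0.0849} 0.014
scene [[512.0111193840179, 0.0, 275.0405509749901], [0.0, 512.0111193840179, 217.48373997060062], [0.0, 0.0, 1.0]] [[-0.7332, -0.3661, 0.573, -0.2767], [-0.68, 0.4035, -0.6122, 0.8097], [-0.0071, -0.8385, -0.5448, 0.8033], [0.0, 0.0, 0.0, 1.0]]
top [[497.1112066286021, 0.0, 271.30563511467307], [0.0, 497.1112066286021, 212.91498485176083], [0.0, 0.0, 1.0]] [[0.0087, -0.991, 0.1336, 0.3388], [-0.9999, -0.0071, 0.0123, -0.0238], [-0.0113, -0.1337, -0.991, 1.1922], [0.0, 0.0, 0.0, 1.0]]
```

View pics/scene0.png

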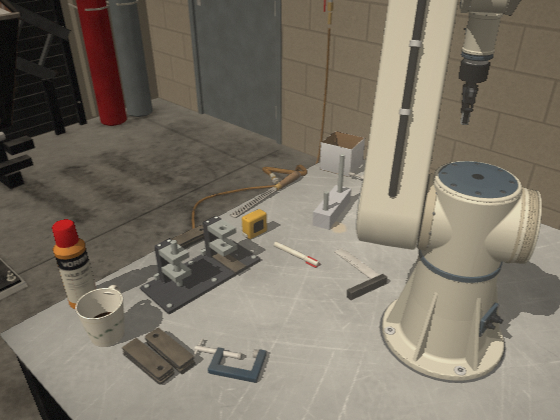

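View pics/top0.png

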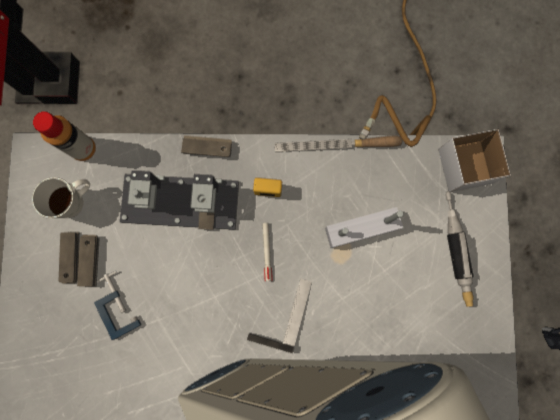

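The scene view shows the jig at (205,260), the rack at (335,200) with the taller pin at its far end, and the tape and marker between them. In the top view the jig spans (120–240, 175–228) and the rack spans (327–408, 210–247). I'll zoom in on both.

```bash
python3 - <<'E'
import cv2
t=cv2.imread("pics/top0.png"); s=cv2.imread("pics/scene0.png")
a=cv2.resize(t[160:240,110:250],(798,456),interpolation=cv2.INTER_CUBIC)
cv2.imwrite("pics/c1.png",a)
b=cv2.resize(t[195:255,315:420],(798,456),interpolation=cv2.INTER_CUBIC)
cv2.imwrite("pics/c2.png",b)
E
```

```text
(no output)
```

View pics/c1.png

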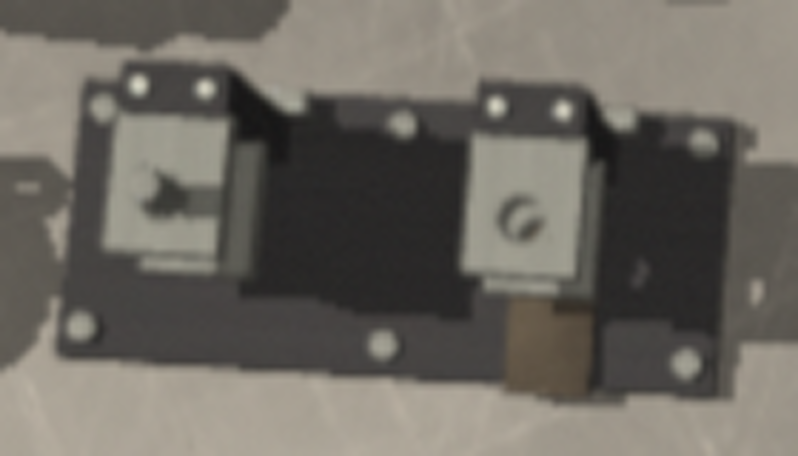

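View pics/c2.png

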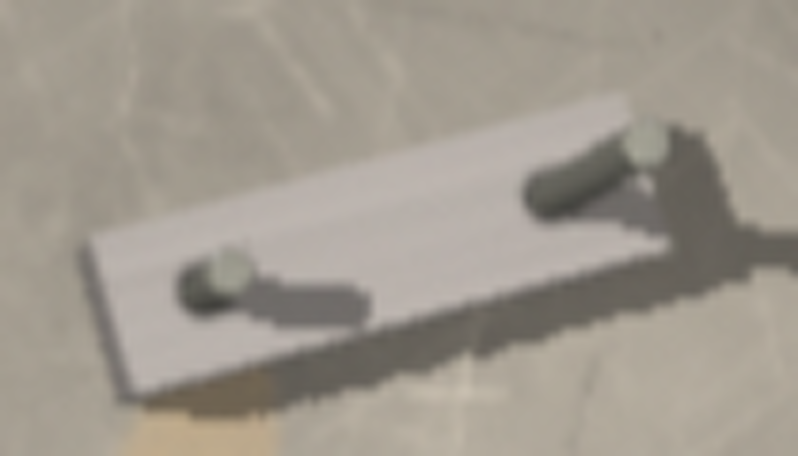

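The first crop shows the fitted pin in the left station, with its top at about (145,183). The right station is empty, its bore at (520,219) and the strip below it. In the second crop the long pin's top is at (648,143) and the short pin's top is at (231,270).

```bash
cat > h.py <<'E'
import numpy as np, cv2, pickle
from scipy.spatial.transform import Rotation as R
def ray(K,T,px,z):
    d=T[:3,:3]@np.linalg.inv(K)@[px[0],px[1],1]; o=T[:3,3]
    return o+d*(z-o[2])/d[2]
def delta(s,p):  # tool-frame shift units
    return R.from_quat(s["tool_rot"]).inv().apply(np.array(p)-s["eef_pos"])/0.75
E
python3 - <<'E'
from h import *
from rig import robot
d=pickle.load(open("top0.pkl","rb"));K,T=d["mtx"],d["cam_to_world"]
P=lambda c,o,s,z: ray(K,T,((c[0]+.5)/s+o[0]-.5,(c[1]+.5)/s+o[1]-.5),z)
pin=P((648,143),(315,195),7.6,.165);sh=P((231,270),(315,195),7.6,.1)
b=P((520,219),(110,160),5.7,.11);f=P((145,183),(110,160),5.7,.14)
print(pin,sh,b,f)
v=pin-sh;w=f-b
print("rack sep",np.hypot(*v[:2]),"yaw",np.degrees(np.arctan2(*v[1::-1])),"jig sep",np.hypot(*w[:2]),"yaw",np.degrees(np.arctan2(-w[0],w[1])))
for c,z in [((139,85),.114),((205,88),.114),((496,106),.114),((563,110),.114)]: print(P(c,(110,160),5.7,z))
s=robot.read_state(); r=R.from_quat(s["tool_rot"]).as_matrix(); print(r.round(3)); 
print(delta(s,[pin[0],pin[1],.26]))
w=s
E
```

```text
[ 0.47824968 -0.27824052  0.165     ] [ 0.44905758 -0.17284658  0.1       ] [0.51685457 0.14566992 0.11      ] [0.52474274 0.28337047 0.14      ]
rack sep 0.10936206866947172 yaw -74.51829244507985 jig sep 0.13792630208083712 yaw -3.2786006706444004
[0.5680272 0.2950637 0.114    ]
[0.56699801 0.26924498 0.114     ]
[0.56058235 0.1556077  0.114     ]
[0.55916597 0.12951118 0.114     ]
[[ 0.903  0.429 -0.001]
 [ 0.429 -0.903  0.001]
 [-0.    -0.001 -1.   ]]
[ 0.41659762 -0.22395511 -0.02020637]
```

```bash
python3 -m handwheel '{"linear":[[0.07,-0.037,-0.074],[0.14,-0.074,-0.074],[0.21,-0.111,-0.074],[0.28,-0.149,-0.074],[0.35,-0.187,-0.074],[0.417,-0.224,-0.074],[0.417,-0.224,-0.074],[0.417,-0.224,-0.074],[0.417,-0.224,-0.074]],"rotation":[[0,0,0],[0,0,0],[0,0,0],[0,0,0],[0,0,0],[0,0,0],[0,0,0],[0,0,0],[0,0,0]],"claw":[1,1,1,1,1,1,1,1,1]}'
python3 - <<'E'
from h import *
from rig import robot,viewer
s=robot.read_state(); d=viewer.read_camera("wrist"); pickle.dump((s,d),open("w1.pkl","wb"))
cv2.imwrite("pics/w1.png",d["frame"][:,:,::-1]); print(s["t"],s["eef_pos"],d["hand_eye"].round(4).tolist(),d["mtx"].tolist(),s["contact_force"])
E
```

```text
t: 1.23
eef_pos: [0.4779, -0.2794, 0.3006]
tool_rot: [0.976, 0.219, -0.0, -0.0]
contact_force: [-0.4, -0.2, 0.5]
width: 0.0854
grasp_force: 0.0
1.225 [ 0.47792523 -0.27944305  0.30060235] [[0.0013, -0.9638, -0.2666, 0.068], [1.0, 0.0012, 0.0004, 0.0001], [-0.0, -0.2666, 0.9638, -0.1289], [0.0, 0.0, 0.0, 1.0]] [[361.70699389982286, 0.0, 280.18004949197564], [0.0, 361.70699389982286, 208.64296142256038], [0.0, 0.0, 1.0]] [-0.39302595 -0.2221673   0.54769611]
```

View pics/w1.png

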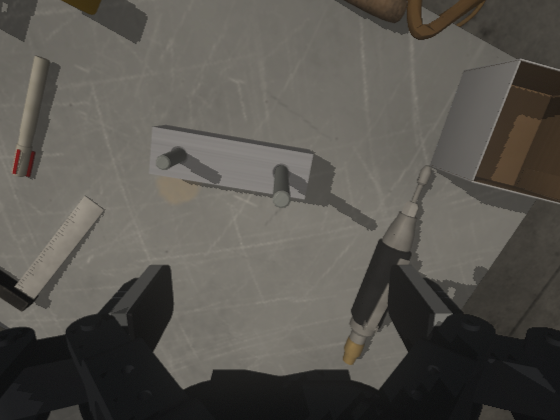

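The wrist view shows the long pin's top at (281,200), the short pin's top at (163,162), and the box clear off to the right.

```bash
cat >> h.py <<'E'
def wcam(s,d):
    T=np.eye(4);T[:3,:3]=R.from_quat(s["tool_rot"]).as_matrix();T[:3,3]=s["eef_pos"]
    return T@d["hand_eye"]
E
python3 - <<'E'
from h import *
s,d=pickle.load(open("w1.pkl","rb"))
T=wcam(s,d)
p=ray(d["mtx"],T,(281,200),.165); print(p, ray(d["mtx"],T,(163,162),.1))
# grasp point 5mm behind TCP; grasp at z=.13 -> TCP .125
print(delta(s,[*p[:2],.125]))
E
```

```text
[ 0.47960949 -0.27946872  0.165     ] [ 0.45094728 -0.17398985  0.1       ]
[0.00213007 0.0010334  0.23413527]
```

```bash
python3 -m handwheel '{"linear":[[0.002,0.001,0.06],[0.002,0.001,0.12],[0.002,0.001,0.18],[0.002,0.001,0.22],[0.002,0.001,0.234],[0.002,0.001,0.234],[0.002,0.001,0.234],[0.002,0.001,0.234],[0.002,0.001,0.234],[0.002,0.001,0.234]],"rotation":[[0,0,0],[0,0,0],[0,0,0],[0,0,0],[0,0,0],[0,0,0],[0,0,0],[0,0,0],[0,0,0],[0,0,0]],"claw":[1,1,1,1,1,1,-0.5,-1,-1,-1]}'
python3 -m handwheel '{"linear":[[0,0,0],[0,0,0],[0,0,0],[0,0,0]],"rotation":[[0,0,0],[0,0,0],[0,0,0],[0,0,0]],"claw":[-1,-1,-1,-1]}'
```

```text
t: 2.52
eef_pos: [0.4806, -0.2786, 0.1257]
tool_rot: [0.975, 0.22, 0.0, 0.0]
contact_force: [0.5, -0.8, 11.4]
width: 0.0127
grasp_force: 56.6
t: 3.02
eef_pos: [0.4807, -0.2787, 0.1257]
tool_rot: [0.975, 0.22, 0.0, 0.0]
contact_force: [-0.3, -0.0, 5.9]
width: 0.013
grasp_force: 58.6
```

```bash
python3 -m handwheel '{"linear":[[0,0,-0.03],[0,0,-0.06],[0,0,-0.1],[0,0,-0.15],[0,0,-0.2],[0,0,-0.213],[0,0,-0.213],[0,0,-0.213]],"rotation":[[0,0,0],[0,0,0],[0,0,0],[0,0,0],[0,0,0],[0,0,0],[0,0,0],[0,0,0]],"claw":[-1,-1,-1,-1,-1,-1,-1,-1]}'
python3 - <<'E'
from h import *
from rig import robot
s=robot.read_state(); print(s["eef_pos"],delta(s,[.5169,.1457,.285]),delta(s,[.5169-.07,.1457,.30]),s["joint_pos"])
E
```

```text
t: 4.03
eef_pos: [0.4795, -0.278, 0.2831]
tool_rot: [0.975, 0.22, -0.001, -0.001]
contact_force: [0.2, -0.2, -2.3]
width: 0.0127
grasp_force: 58.9
[ 0.47950763 -0.27798075  0.28310714] [ 0.2875816  -0.48878046 -0.00179074] [ 0.20325646 -0.52890517 -0.02154903] [-5.28089688e-01  2.09279301e-01  1.74203395e+00  1.48466386e-05
  1.19328450e+00  5.98897904e-01]
```

```bash
python3 -m handwheel '{"linear":[[0.015,-0.025,-0.002],[0.05,-0.085,-0.002],[0.09,-0.153,-0.002],[0.13,-0.221,-0.002],[0.17,-0.289,-0.002],[0.21,-0.357,-0.002],[0.245,-0.416,-0.002],[0.27,-0.459,-0.002],[0.283,-0.481,-0.002],[0.288,-0.489,-0.002]],"rotation":[[0,0,0],[0,0,0],[0,0,0],[0,0,0],[0,0,0],[0,0,0],[0,0,0],[0,0,0],[0,0,0],[0,0,0]],"claw":[-1,-1,-1,-1,-1,-1,-1,-1,-1,-1]}'
python3 -m handwheel '{"linear":[[0,0,0],[0,0,0],[0,0,0],[0,0,0]],"rotation":[[0,0,0],[0,0,0],[0,0,0],[0,0,0]],"claw":[-1,-1,-1,-1]}'
python3 - <<'E'
from h import *
from rig import robot,viewer
s=robot.read_state(); D={}
for n in("wrist","scene","top"):
    D[n]=viewer.read_camera(n)
pickle.dump((s,D),open("w2.pkl","wb"))
w=D["wrist"]["frame"][:,:,::-1]; sc=D["scene"]["frame"][190:310,130:290,::-1]
im=np.hstack([cv2.resize(w[60:,130:430],(360,432),interpolation=cv2.INTER_CUBIC),np.zeros((432,8,3),np.uint8),np.vstack([cv2.resize(sc,(424,318),interpolation=cv2.INTER_CUBIC),np.zeros((114,424,3),np.uint8)])])
cv2.imwrite("pics/w2.png",w);cv2.imwrite("pics/s2.png",cv2.resize(D["scene"]["frame"][170:310,120:300,::-1],(756,588),interpolation=cv2.INTER_CUBIC)); print(s["eef_pos"],s["joint_pos"])
E
```

```text
t: 5.28
eef_pos: [0.5174, 0.1464, 0.286]
tool_rot: [0.975, 0.221, -0.001, 0.0]
contact_force: [-0.5, -0.2, -2.4]
width: 0.0126
grasp_force: 59.0
t: 5.78
eef_pos: [0.518, 0.1449, 0.2866]
tool_rot: [0.976, 0.22, 0.0, 0.0]
contact_force: [0.1, 0.3, -2.2]
width: 0.0122
grasp_force: 59.0
[0.51800741 0.1449266  0.28658896] [ 2.70041435e-01  1.78064074e-01  1.77308812e+00 -4.95053642e-05
  1.19038858e+00  1.39793775e+00]
```

View pics/w2.png

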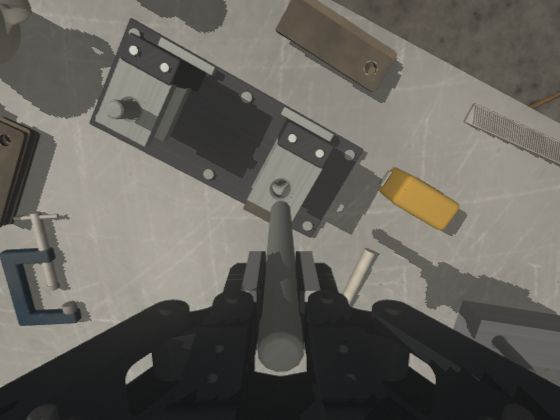

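View pics/s2.png

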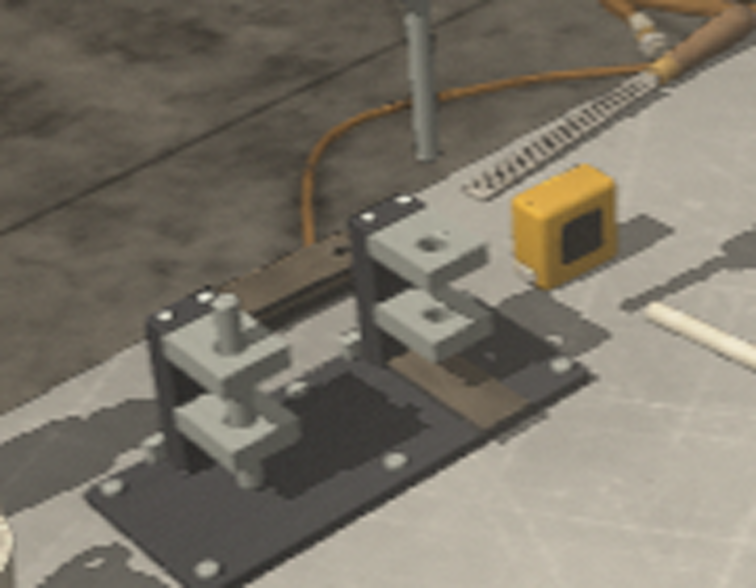

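The wrist view shows the mouth of the upper bushing at (280,187), with the pin's foot just in front of it at about (281,204). In the scene crop the foot is at (427,158), above the empty station, and the upper bore is at (432,243).

```bash
python3 - <<'E'
from h import *
s,D=pickle.load(open("w2.pkl","rb"))
e=s["eef_pos"]; fz=e[2]-.1207; top=fz+.16
def proj(K,T,p):
    q=np.linalg.inv(T)@[*p,1]; q=K@q[:3]; return (q[:2]/q[2]).round(1)
w=D["wrist"];Tw=wcam(s,w);sc=D["scene"];Ts=sc["cam_to_world"];tp=D["top"]
for n,z in(("foot",fz),("top",top)):
    print(n,"wrist",proj(w["mtx"],Tw,[*e[:2],z]),"scene crop",((proj(sc["mtx"],Ts,[*e[:2],z])-[120,170])*4.2).round(0))
print("scene crop z=.20", ((proj(sc["mtx"],Ts,[*e[:2],.2])-[120,170])*4.2).round(0))
b=ray(w["mtx"],Tw,(280,187),.11); print("bush wrist",b, "scene",ray(sc["mtx"],Ts,(432/4.2+120,243/4.2+170),.11))
print("foot wrist obs",ray(w["mtx"],Tw,(281,207),fz),"foot scene obs",ray(sc["mtx"],Ts,(427/4.2+120,155/4.2+170),fz),e)
# refine: hough-free crop of wrist around bushing
im=cv2.resize(w["frame"][150:240,220:340,::-1],(792,594),interpolation=cv2.INTER_CUBIC);cv2.imwrite("pics/w2c.png",im)
E
```

```text
foot wrist [280.  207.2] scene crop [427. 155.]
top wrist [279.7 352.8] scene crop [ 407. -105.]
scene crop z=.20 [423. 103.]
bush wrist [0.52057811 0.14614244 0.11      ] scene [0.51454915 0.14894764 0.11      ]
foot wrist obs [0.51847623 0.14432471 0.16588896] foot scene obs [0.51837135 0.14455037 0.16588896] [0.51800741 0.1449266  0.28658896]
```

View pics/w2c.png

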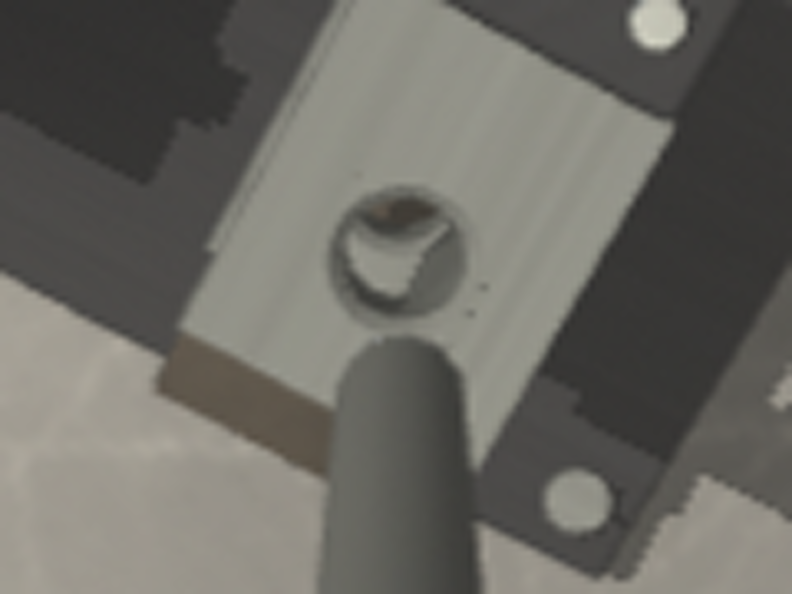

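The crop shows the bore's outer edge centred at about (398,257), and the pin's foot upright and in line with the TCP. I'll go down to just above the mouth and look again.

```bash
python3 -m handwheel '{"linear":[[0,0,0.02],[0,0,0.045],[0,0,0.06],[0,0,0.067],[0,0,0.067],[0,0,0.067]],"rotation":[[0,0,0],[0,0,0],[0,0,0],[0,0,0],[0,0,0],[0,0,0]],"claw":[-1,-1,-1,-1,-1,-1]}'
python3 - <<'E'
from h import *
from rig import robot,viewer
s=robot.read_state(); D={n:viewer.read_camera(n) for n in("wrist","scene")}
pickle.dump((s,D),open("w3.pkl","wb"))
a=cv2.resize(D["wrist"]["frame"][120:220,215:345,::-1],(780,600),interpolation=cv2.INTER_CUBIC)[:,190:590]
b=cv2.resize(D["scene"]["frame"][190:290,190:255,::-1],(390,600),interpolation=cv2.INTER_CUBIC)
cv2.imwrite("pics/w3.png",np.hstack([a,b])); print(s["eef_pos"])
E
```

```text
t: 6.68
eef_pos: [0.5183, 0.1456, 0.2368]
tool_rot: [0.975, 0.22, 0.0, -0.0]
contact_force: [-0.2, -0.4, -2.1]
width: 0.0124
grasp_force: 59.0
[0.51831296 0.14559013 0.23677394]
```

View pics/w3.png

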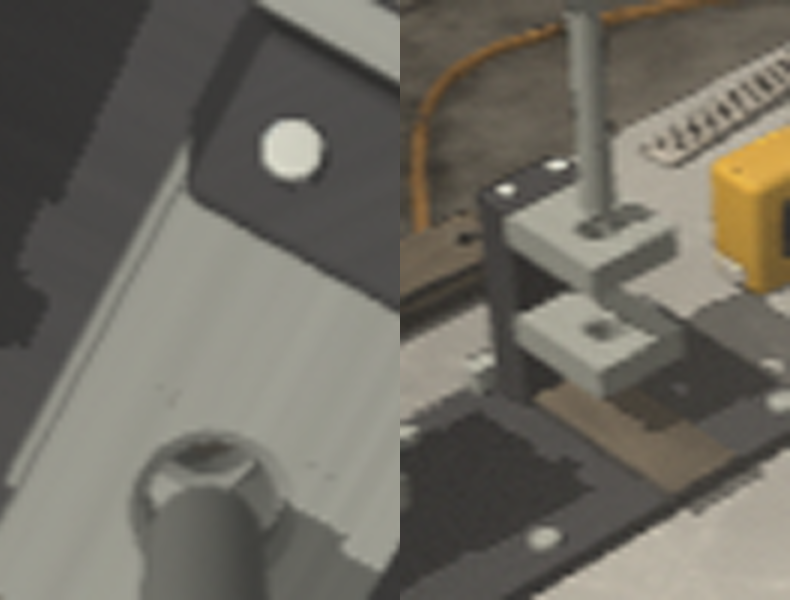

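The left half shows the bore mouth centred at about (207,509), with the pin's foot coming down in front of its lower part. The right half shows the foot just above the upper mouth.

```bash
python3 - <<'E'
from h import *
s,D=pickle.load(open("w3.pkl","rb"));w=D["wrist"];T=wcam(s,w);e=s["eef_pos"]
b=ray(w["mtx"],T,(280.8,204.4),.11); print(b)
def c(p): q=np.linalg.inv(T)@[*p,1]; q=w["mtx"]@q[:3]; q=q[:2]/q[2]; return ((q+.4-[215,120])*6-[190,0]).round(0)
ax=R.from_quat(s["tool_rot"]).as_matrix()[:,0]
fz=e[2]-.1207
print("pred far edge of foot", c(np.r_[e[:2],fz]+.0045*ax), c(np.r_[e[:2],fz+.004]+.007*ax)," far edge of mouth if centred",c(np.r_[e[:2],.11]+.01025*ax),"left/right",c(np.r_[e[:2],.11]))
E
```

```text
[0.5191119  0.14527918 0.11      ]
pred far edge of foot [202. 490.] [202. 478.]  far edge of mouth if centred [202. 431.] left/right [202. 513.]
```

The pin lines up with the mouth to within 1 mm, so I'll insert it slowly.

```bash
python3 -m handwheel '{"linear":[[0.0005,0,0.006],[0.0005,0,0.012],[0.0005,0,0.018],[0.0005,0,0.024],[0.0005,0,0.03],[0.0005,0,0.036],[0.0005,0,0.042],[0.0005,0,0.048],[0.0005,0,0.054],[0.0005,0,0.06]],"rotation":[[0,0,0],[0,0,0],[0,0,0],[0,0,0],[0,0,0],[0,0,0],[0,0,0],[0,0,0],[0,0,0],[0,0,0]],"claw":[-1,-1,-1,-1,-1,-1,-1,-1,-1,-1]}'
```

```text
t: 8.02
eef_pos: [0.5184, 0.1457, 0.191]
tool_rot: [0.975, 0.22, 0.0, 0.0]
contact_force: [0.8, 0.1, -2.1]
width: 0.0124
grasp_force: 59.0
```

```bash
python3 -m handwheel '{"linear":[[0,0,0.006],[0,0,0.012],[0,0,0.018],[0,0,0.024],[0,0,0.03],[0,0,0.036],[0,0,0.042],[0,0,0.048],[0,0,0.053],[0,0,0.053]],"rotation":[[0,0,0],[0,0,0],[0,0,0],[0,0,0],[0,0,0],[0,0,0],[0,0,0],[0,0,0],[0,0,0],[0,0,0]],"claw":[-1,-1,-1,-1,-1,-1,-1,-1,-1,-1]}'
python3 -m handwheel '{"linear":[[0,0,0],[0,0,0],[0,0,0],[0,0,0]],"rotation":[[0,0,0],[0,0,0],[0,0,0],[0,0,0]],"claw":[-1,-1,-1,-1]}'
python3 - <<'E'
from h import *
from rig import viewer
d=viewer.read_camera("scene")
cv2.imwrite("pics/s4.png",cv2.resize(d["frame"][200:300,150:280,::-1],(780,600),interpolation=cv2.INTER_CUBIC))
E
```

```text
t: 9.28
eef_pos: [0.5183, 0.1456, 0.1512]
tool_rot: [0.975, 0.22, -0.0, 0.0]
contact_force: [1.2, -0.8, -3.6]
width: 0.0126
grasp_force: 58.9
t: 9.78
eef_pos: [0.5183, 0.1456, 0.1516]
tool_rot: [0.975, 0.22, 0.0, -0.0]
contact_force: [0.9, -1.3, -2.2]
width: 0.0126
grasp_force: 58.9
```

View pics/s4.png

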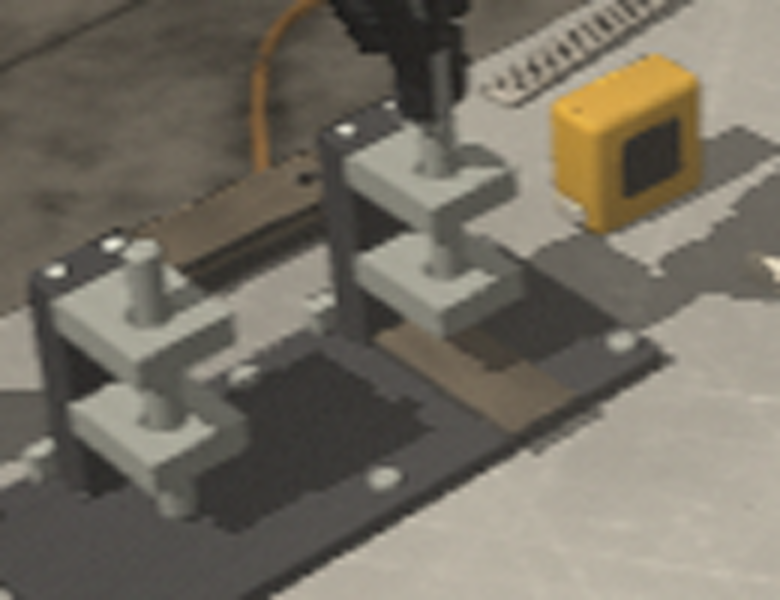

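The pin is through both bushings at (440,160) and (440,255). By the TCP height its foot is at about 31 mm, between the bushing underside at 45 mm and the strip at 16 mm. The forces are negligible and nothing else has moved.

```bash
python3 -c "
from rig import robot
print(robot.sign_off())"
```

```text
the job is handed in; nothing more can be done
None
```

I threaded the long pin through both bushings of the right-hand (empty) station and handed the job in with the gripper still holding it upright; from the arm's height its foot is about 31 mm above the bench (14 mm below the lower bushing, 15 mm above the strip), though the lower arm hid the foot from the camera.

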